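# Sweep salvaged heat sinks into the bench fence

## Robot

A 7-joint arm with a two-finger parallel gripper is mounted at the origin on a cart in front of the work surface, level with it; the furniture and walls round the work are solid. World frame = base frame: x ahead of the robot, y to its left, z up, the work surface at z = 0. Lengths are in mm, angles in rad, forces in N, time in s.
With the tool pointing down it reaches from about 425 to 950 mm from the base axis. Payload 4.7 kg.
Tool frame: the origin (TCP) lies at the very end of the fingers, on their centre line; the grasp point (between the pads) lies 19 mm behind it; z points along the fingers, y is the line along which they close (so a half turn about z gives the same grasp; the last joint's range is limited). The gripper opens to 87 mm and grips with 3 to 60 N. Pads are 19 mm wide; open, the fingers measure 117 mm over their backs; the gripper's body (75 mm by 190 mm) begins 51 mm behind the grasp point.
Start: joints at [-1.326, 0.469, -0.049, 1.532, 0.024, 1.141, -0.082], TCP at [182.472, 649.887, 222.573] pointing down, gripper open.
Joint ranges: [-2.59, 2.59], [-0.33, 1.99], [-1.39, 1.29], [0.1, 2.45], [-1.04, 4.18], [0.21, 1.99], [-2.66, 2.66]. Speed limits (rad/s): [2.57, 2.57, 3.14, 3.14, 3.14, 3.14, 3.14].

## Interface

Orientations are given as a unit quaternion [w, x, y, z].
In Python, from workcell import * gives the robot as it stands.
- The arm moves only by the tool drive_tool, never from a script. Its argument "increments" is a list of rows, each an object with "dp": the shift along the tool's x, y, z in m, a list of three; "rot": the turn, a rotation vector about the tool's x, y, z in degrees, a list of three. A call has 1 to 20 rows; each row is the pose to reach, as a shift and turn from the pose commanded when the call began, along the tool's axes at that moment; what a row does not reach only later rows make up. A row lasts 1/10 s, in which the tool goes at most 50 mm and 8.59 degrees, less where a joint would pass 70% of its speed; a pose out of reach is approached as far as the arm can. A call with a gripper value outside its range is refused whole. "grip" is the opening, from 0 (shut) to 1 (fully open), set as the call begins (left out, the last holds). The fingers move at their own pace and stop on an object; "squeeze" is the grip in N (left out, the last holds). Time passes only in rows, so rows that repeat a pose let the fingers close. It gives the time, the measured TCP pose, the force, the opening and the grip force at its end, in the units of the state.
- read_state(): the state, without advancing time (a new reading comes with each control period).
- get_image(name): name is "scene" or "top" or "wrist"; returns a dict with "color" (400x640x3 uint8, blue, green, red), "fx", "fy", "cx", "cy" (pixels), "extrinsics" (4x4, takes a point from camera to world coordinates). Camera axes: x right, y down, z forward; pixel columns grow to the right and rows downward; lengths in mm; the calibration is good to about 2 mm. A picture is of the moment at which its call begins. There is no depth.
- sign_off(): hands the job in; it is judged then, once.
The state is a dict: "clock": time; "qpos": joint angles; "qd": joint speeds; "joint_torque": joint torques, N m; "ee_pos": TCP position; "eef_rot": TCP orientation; "wrist_force": force on the tool from outside, world axes, zero at the start; "moment": the same for the moment, N m; "width": finger opening in mm; "grasp_force": force on a finger pad.
Only numpy, scipy, OpenCV 4.12 (cv2) and the standard library are available. Lean on these libraries where they do the work, as an engineer would, in place of code of your own. Each camera call takes 0.05 s, during which the arm holds its last target. There are 200 camera calls.

## Task

Clear the bench: sweep the three loose finned heat sinks across the surface with your fingertips, through the open side of the low three-sided metal fence, until all three lie flat and wholly inside it. Only push them, gently - do not pinch or lift them - and leave the lidded pot, the dark jar, the tape roll and the syringe where they are.

Things in the scene. Friction and masses are not known exactly. Their poses are not given: they have to be found in the camera images.
- fence: fixed fence of plain aluminium angle, open on one side, round a thin grey mat level with the bench (no step). Inside 200 mm in its x, 130 mm in its y; walls 4 mm thick, 22 mm high at x = -100, x = +100 and y = +65 mm; open at y = -65 mm. A 14 mm wide, 3 mm high foot runs round outside. Origin: centre of the inside, at bench height; z up. The open side (its -y) faces world -y within 0.25 rad
- sink_a: loose finned aluminium heat sink, pale metal, 30 x 30 mm square and 16 mm high, about 0.03 kg, one of three alike (told apart only by position). It lies flat on the bench, fins upward, at any yaw. Origin: centre of its underside; z up, fins run along its x. It slides on the bench and does not tip when pushed by fingertips low down
- sink_b: loose finned aluminium heat sink, pale metal, 30 x 30 mm square and 16 mm high, about 0.03 kg, one of three alike (told apart only by position). It lies flat on the bench, fins upward, at any yaw. Origin: centre of its underside; z up, fins run along its x. It slides on the bench and does not tip when pushed by fingertips low down
- sink_c: loose finned aluminium heat sink, pale metal, 30 x 30 mm square and 16 mm high, about 0.03 kg, one of three alike (told apart only by position). It lies flat on the bench, fins upward, at any yaw. Origin: centre of its underside; z up, fins run along its x. It slides on the bench and does not tip when pushed by fingertips low down
- lidded_pot: bystander: pale round pot with a screw lid, 32 mm across, 22 mm high, loose, standing beyond the heat sinks. Origin: centre of its underside
- dark_jar: bystander: dark round jar with a black screw lid, 32 mm across, 40 mm high, loose, standing among the heat sinks. Origin: centre of its underside
- tape_roll: bystander: roll of black tape lying flat, 62 mm across, 19 mm high, loose, to the right of the heat sinks. Origin: centre of its underside
- syringe: bystander: amber syringe lying on the bench, 26 x 102 x 19 mm, long along its y, loose, to the right of the heat sinks. Origin: centre of its underside

How it is judged (in metres and radians):
At the end, for the whole second after the job is handed in: Each heat sink lies flat (tilt under 0.15 rad, underside on the bench within 5 mm) and still, with its centre between the walls of the fence and at least 15 mm inside the open edge; the lidded pot, dark jar, tape roll and syringe are each within 20 mm of where they started (x of sink_a in the frame of fence between -0.1 and 0.1 m and y of sink_a in the frame of fence between -0.05 and 0.065 m and height (world z) of each of sink_a, sink_b, sink_c below 0.005 m and angle between each of sink_a, sink_b, sink_c's own z axis and vertical below 0.15 rad and linear speed of each of sink_a, sink_b, sink_c below 0.02 m/s and x of sink_b in the frame of fence between -0.1 and 0.1 m and y of sink_b in the frame of fence between -0.05 and 0.065 m and x of sink_c in the frame of fence between -0.1 and 0.1 m and y of sink_c in the frame of fence between -0.05 and 0.065 m and distance of each of lidded_pot, dark_jar, tape_roll, syringe from where it was at the start of the episode below 0.02 m); the robot touches nothing.
It fails at once if a heat sink is lifted more than 12 mm off the bench (height (world z) of any of sink_a, sink_b, sink_c above 0.012 m).
It fails at once if a heat sink is pinched or pressed hard (fingers push on it with more than 20 N) (contact force between the fingers and sink_a above 20 N or contact force between the fingers and sink_b above 20 N or contact force between the fingers and sink_c above 20 N).
It fails at once if the lidded pot, dark jar, tape roll or syringe is moved more than 20 mm (distance of any of lidded_pot, dark_jar, tape_roll, syringe from where it was at the start of the episode above 0.02 m).
It also fails if it takes over 72 s, if anything falls off the work surface, if the arm or the gripper's body presses on something with over 40 N, if the wrist force passes 120 N, or if a joint passes its speed limit or range.

## Working session

There is one attempt and no reset: what is moved stays moved. The work goes in short steps, Python scripts to look and compute and a tool call to move; the robot and the scene stay as the last step left them, time stands still between calls to the robot, and variables do not carry over. Pictures are saved under pics/ and viewed, at most 10 in all, crops included, and the job is handed in when it is done.

Besides the shell and the picture viewer there is one more tool, called after "Request:" as name(argument=value, ...), one argument or row to a line, values as JSON. drive_tool: Moves the arm, as the interface text tells. Its arguments: {"type":"object","properties":{"increments":{"type":"array","items":{"type":"object","properties":{"dp":{"type":"array","items":{"type":"number"}},"rot":{"type":"array","items":{"type":"number"}}}}},"grip":{"type":"number"},"squeeze":{"type":"number"}},"required":["increments"]}

```bash
mkdir -p pics; python3 - <<'E'
from workcell import *
import cv2,numpy as np
s=read_state(); print(s['clock'],s['ee_pos'],s['eef_rot'],s['width'])
for n in ('top','scene'):
    d=get_image(n); cv2.imwrite(f'pics/{n}0.png',d['color']); print(n,d['fx'],d['fy'],d['cx'],d['cy'],np.round(d['extrinsics'],3).tolist())
E
```

```text
0.0 [182.3381807  649.27622371 221.50475071] [-9.11034361e-05  1.36453240e-01  9.90646024e-01 -9.80366877e-04] 87.13760084058659
top 463.9695908354282 463.9695908354282 323.88833714391154 203.82355550554462 [[-0.017, -0.977, 0.213, 356.162], [-1.0, 0.016, -0.008, -166.845], [0.004, -0.214, -0.977, 898.276], [0.0, 0.0, 0.0, 1.0]]
scene 476.23624494598494 476.23624494598494 317.4617840018386 192.35543791801427 [[-0.675, -0.331, 0.659, -260.201], [-0.737, 0.33, -0.59, 505.234], [-0.022, -0.884, -0.467, 602.284], [0.0, 0.0, 0.0, 1.0]]
```

View pics/top0.png

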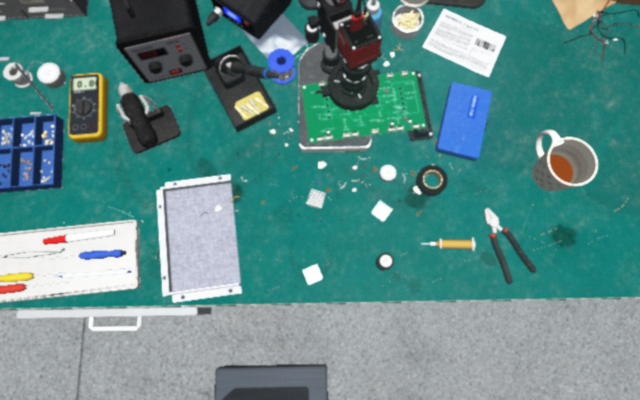

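View pics/scene0.png

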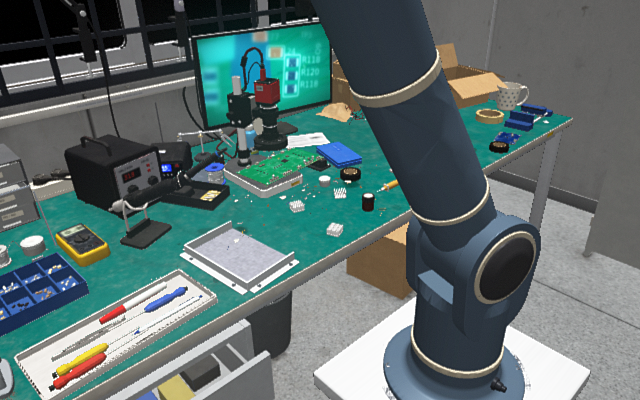

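The top view shows the sinks at about (316,198), (381,211) and (313,273). The jar is at (385,261), the pot at (388,172), the tape at (431,180) and the syringe at (450,244). The fence is around (200,237), with its open side to the right (world -y). Next I'll measure these positions.

```bash
cat > h.py <<'E'
from workcell import *
import cv2,numpy as np
def ray(d,uv,z):
    E=np.array(d['extrinsics']); r=E[:3,:3]@[(uv[0]-d['cx'])/d['fx'],(uv[1]-d['cy'])/d['fy'],1]
    return (E[:3,3]+r*(z-E[2,3])/r[2])[:2]
def sinks(d,box=(140,160,420,300),lo=170):
    "bright compact blobs -> centre on top plane, size, angle"
    c=d['color'].astype(int); m=((c.min(2)>lo)).astype(np.uint8); x0,y0,x1,y1=box
    k=np.zeros_like(m);k[y0:y1,x0:x1]=m[y0:y1,x0:x1]
    out=[]
    for q in cv2.findContours(k,cv2.RETR_EXTERNAL,cv2.CHAIN_APPROX_NONE)[0]:
        a=cv2.contourArea(q)
        if a<80: continue
        r=cv2.minAreaRect(q)
        w=np.array([ray(d,p,16) for p in cv2.boxPoints(r)])
        out.append((np.round(r[0],1),a,np.round(ray(d,r[0],16),1),np.round(np.linalg.norm(w[1]-w[0])),np.round(np.linalg.norm(w[2]-w[1])),np.round(np.degrees(np.arctan2(*(w[1]-w[0])[::-1]))%90,1)))
    return out
E
python3 - <<'E'
from h import *
d=get_image('top')
for o in sinks(d): print(*o)
for n,uv,z in [('pot',(388,172),22),('jar',(385,261),40),('tape',(431,180),19),('syrL',(423,243),8),('syrR',(476,245),10),('fTL',(160,183),22),('fTR',(231,177),22),('fBR',(240,293),22),('fBL',(167,299),22),('edge',(320,302),0)]: print(n,np.round(ray(d,uv,z)))
im=d['color']
a=cv2.resize(im[160:310,150:250],None,fx=4,fy=4,interpolation=cv2.INTER_CUBIC); b=cv2.resize(im[160:310,295:395],None,fx=4,fy=4,interpolation=cv2.INTER_CUBIC)
cv2.imwrite('pics/c1.png',np.hstack([a,b]))
E
```

```text
[312.2 274.1] 244.5 [ 413.9 -149.4] 31.0 32.0 22.2
[385.5 260.5] 101.0 [ 437.  -288.8] 21.0 21.0 89.0
[381.2 210.9] 227.0 [ 533.1 -284.8] 32.0 31.0 53.7
[315.5 198.1] 202.5 [ 560.6 -157.5] 32.0 30.0 71.4
[196.4 238.1] 8115.5 [485.9  71.3] 154.0 236.0 4.8
[387.5 172. ] 176.5 [ 611.3 -300.7] 30.0 29.0 89.1
pot [ 610. -301.]
jar [ 434. -285.]
tape [ 593. -385.]
syrL [ 470. -364.]
syrR [ 464. -465.]
fTL [594. 145.]
fTR [604.   7.]
fBR [381. -15.]
fBL [372. 119.]
edge [ 362. -163.]
```

View pics/c1.png

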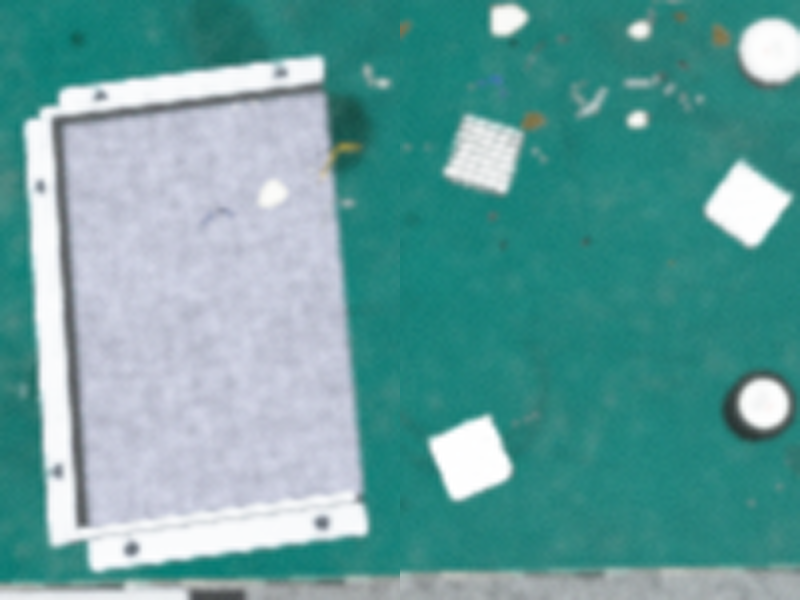

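The crop shows the fence interior clearly, with the mat corners at full-image pixels of about (165.5,190), (231,182), (240.5,284) and (170,291). The three square sinks and the white highlight on the jar lid are also clear. I'll compute the fence frame next.

```bash
python3 - <<'E'
from h import *
from scipy.spatial.transform import Rotation as R
d=get_image('top')
P=[ray(d,p,0) for p in [(165.5,190),(231.3,182),(240.5,284),(170,291)]]
for p in P: print(np.round(p,1))
print([np.round(np.linalg.norm(P[i]-P[(i+1)%4])) for i in range(4)], 'centre',np.round(np.mean(P,0),1))
e=P[1]-P[2]; g=P[0]-P[1]; print('yaw',np.arctan2(e[1],e[0]),np.arctan2(-g[0],g[1]))
s=read_state(); q=s['eef_rot']; print(R.from_quat([q[1],q[2],q[3],q[0]]).as_matrix().round(3), s['clock'])
E
```

```text
[585.8 141. ]
[600.2  10.5]
[398.5 -12.2]
[387.6 121.5]
[np.float64(131.0), np.float64(203.0), np.float64(134.0), np.float64(199.0)] centre [493.   65.2]
yaw 0.11189336799275157 0.10983450112301064
[[-0.963  0.27  -0.   ]
 [ 0.27   0.963 -0.001]
 [-0.    -0.001 -1.   ]] 0.2
```

Request:
drive_tool(
  increments=[
    {"dp": [-0.02, -0.015, 0.001], "rot": [0, 0, 4]},
    {"dp": [-0.05, -0.04, 0.002], "rot": [0, 0, 10]},
    {"dp": [-0.085, -0.065, 0.005], "rot": [0, 0, 16]},
    {"dp": [-0.12, -0.09, 0.007], "rot": [0, 0, 22]},
    {"dp": [-0.155, -0.117, 0.009], "rot": [0, 0, 28]},
    {"dp": [-0.19, -0.143, 0.011], "rot": [0, 0, 34]},
    {"dp": [-0.225, -0.17, 0.013], "rot": [0, 0, 40]},
    {"dp": [-0.26, -0.196, 0.015], "rot": [0, 0, 46]},
    {"dp": [-0.295, -0.222, 0.017], "rot": [0, 0, 54]},
    {"dp": [-0.325, -0.245, 0.019], "rot": [0, 0, 62]},
    {"dp": [-0.345, -0.26, 0.02], "rot": [0, 0, 68]},
    {"dp": [-0.353, -0.265, 0.02], "rot": [0, 0, 74.3]},
    {"dp": [-0.353, -0.265, 0.02], "rot": [0, 0, 74.3]},
    {"dp": [-0.353, -0.265, 0.02], "rot": [0, 0, 74.3]},
  ],
  grip=0.18,
)

```text
clock: 1.6
ee_pos: [450.2, 299.9, 202.5]
eef_rot: [-0.0, 0.706, 0.708, -0.0]
wrist_force: [-1.2, 0.6, -0.5]
width: 15.9
grasp_force: 0.0
```

Request:
drive_tool(
  increments=[
    {"dp": [-0.02, 0.004, 0.0], "rot": [0, 0, 0]},
    {"dp": [-0.06, 0.013, 0.01], "rot": [0, 0, 0]},
    {"dp": [-0.105, 0.024, 0.03], "rot": [0, 0, 0]},
    {"dp": [-0.15, 0.034, 0.045], "rot": [0, 0, 0]},
    {"dp": [-0.195, 0.044, 0.06], "rot": [0, 0, 0]},
    {"dp": [-0.24, 0.054, 0.075], "rot": [0, 0, 0]},
    {"dp": [-0.285, 0.064, 0.09], "rot": [0, 0, 0]},
    {"dp": [-0.33, 0.074, 0.1], "rot": [0, 0, 0]},
    {"dp": [-0.375, 0.084, 0.11], "rot": [0, 0, 0]},
    {"dp": [-0.42, 0.094, 0.12], "rot": [0, 0, 0]},
    {"dp": [-0.46, 0.103, 0.13], "rot": [0, 0, 0]},
    {"dp": [-0.49, 0.11, 0.14], "rot": [0, 0, 0]},
    {"dp": [-0.503, 0.113, 0.143], "rot": [0, 0, 0]},
    {"dp": [-0.503, 0.113, 0.155], "rot": [0, 0, 0]},
    {"dp": [-0.503, 0.113, 0.17], "rot": [0, 0, 0]},
    {"dp": [-0.503, 0.113, 0.184], "rot": [0, 0, 0]},
    {"dp": [-0.503, 0.113, 0.192], "rot": [0, 0, 0]},
    {"dp": [-0.503, 0.113, 0.197], "rot": [0, 0, 0]},
    {"dp": [-0.503, 0.113, 0.197], "rot": [0, 0, 0]},
    {"dp": [-0.503, 0.113, 0.197], "rot": [0, 0, 0]},
  ],
)

```text
clock: 3.6
ee_pos: [564.1, -203.6, 5.8]
eef_rot: [0.0, 0.707, 0.707, 0.0]
wrist_force: [1.0, 0.2, 0.1]
width: 15.5
grasp_force: 0.0
```

```bash
python3 - <<'E'
from h import *
d=get_image('wrist'); cv2.imwrite('pics/w1.png',d['color'])
E
```

```text
(no output)
```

View pics/w1.png

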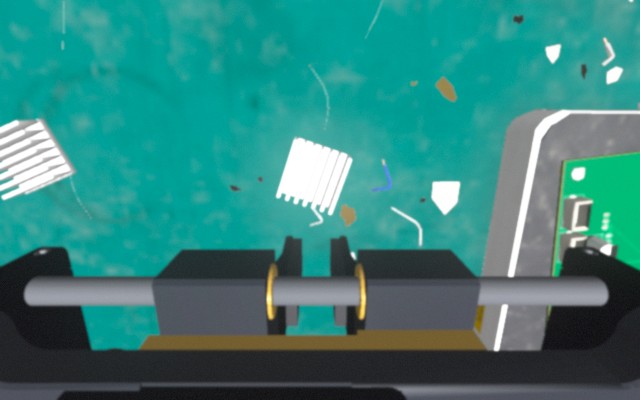

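The wrist view shows sink_c straight ahead of the fingertips, centred near (314,175) with the finger gap at about (317,265). Now I'll push.

Request:
drive_tool(
  increments=[
    {"dp": [0.006, 0, 0]},
    {"dp": [0.012, -0.001, 0]},
    {"dp": [0.018, -0.001, 0]},
    {"dp": [0.024, -0.001, 0]},
    {"dp": [0.03, -0.002, 0]},
    {"dp": [0.036, -0.002, 0]},
    {"dp": [0.042, -0.002, 0]},
    {"dp": [0.048, -0.003, 0]},
    {"dp": [0.054, -0.003, 0]},
    {"dp": [0.06, -0.003, 0]},
    {"dp": [0.066, -0.003, 0]},
    {"dp": [0.072, -0.004, 0]},
    {"dp": [0.078, -0.004, 0]},
    {"dp": [0.084, -0.004, 0]},
    {"dp": [0.09, -0.005, 0]},
    {"dp": [0.096, -0.005, 0]},
    {"dp": [0.102, -0.005, 0]},
    {"dp": [0.108, -0.005, 0]},
    {"dp": [0.112, -0.006, 0]},
    {"dp": [0.114, -0.006, 0]},
  ],
)

```text
invalid input at $.increments[0]: expected keys dp, rot
```

```bash
python3 - <<'E'
from h import *
d=get_image('wrist'); cv2.imwrite('pics/w2.png',d['color'])
E
```

```text
(no output)
```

View pics/w2.png

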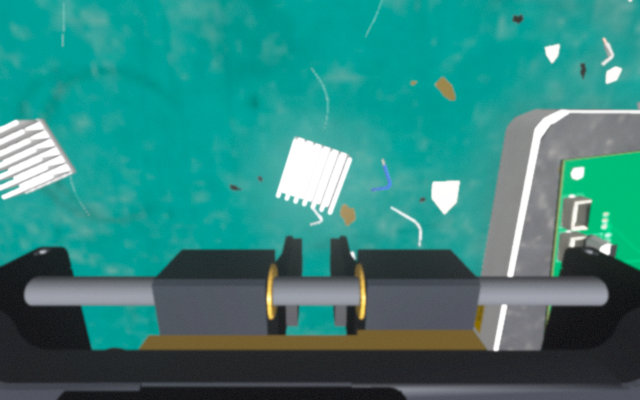

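That call was refused because each row needs a `rot`, so the view is unchanged: sink_c is still at (314,175). Sending it again.

Request:
drive_tool(
  increments=[
    {"dp": [0.006, 0, 0], "rot": [0, 0, 0]},
    {"dp": [0.012, -0.001, 0], "rot": [0, 0, 0]},
    {"dp": [0.018, -0.001, 0], "rot": [0, 0, 0]},
    {"dp": [0.024, -0.001, 0], "rot": [0, 0, 0]},
    {"dp": [0.03, -0.002, 0], "rot": [0, 0, 0]},
    {"dp": [0.036, -0.002, 0], "rot": [0, 0, 0]},
    {"dp": [0.042, -0.002, 0], "rot": [0, 0, 0]},
    {"dp": [0.048, -0.003, 0], "rot": [0, 0, 0]},
    {"dp": [0.054, -0.003, 0], "rot": [0, 0, 0]},
    {"dp": [0.06, -0.003, 0], "rot": [0, 0, 0]},
    {"dp": [0.066, -0.003, 0], "rot": [0, 0, 0]},
    {"dp": [0.072, -0.004, 0], "rot": [0, 0, 0]},
    {"dp": [0.078, -0.004, 0], "rot": [0, 0, 0]},
    {"dp": [0.084, -0.004, 0], "rot": [0, 0, 0]},
    {"dp": [0.09, -0.005, 0], "rot": [0, 0, 0]},
    {"dp": [0.096, -0.005, 0], "rot": [0, 0, 0]},
    {"dp": [0.102, -0.005, 0], "rot": [0, 0, 0]},
    {"dp": [0.108, -0.005, 0], "rot": [0, 0, 0]},
    {"dp": [0.112, -0.006, 0], "rot": [0, 0, 0]},
    {"dp": [0.114, -0.006, 0], "rot": [0, 0, 0]},
  ],
)

```text
clock: 5.7
ee_pos: [557.6, -89.1, 5.5]
eef_rot: [-0.0, 0.707, 0.707, 0.0]
wrist_force: [1.5, 0.1, 0.9]
width: 15.3
grasp_force: 0.1
```

```bash
python3 - <<'E'
from h import *
d=get_image('wrist'); cv2.imwrite('pics/w3.png',d['color'])
E
```

```text
(no output)
```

View pics/w3.png

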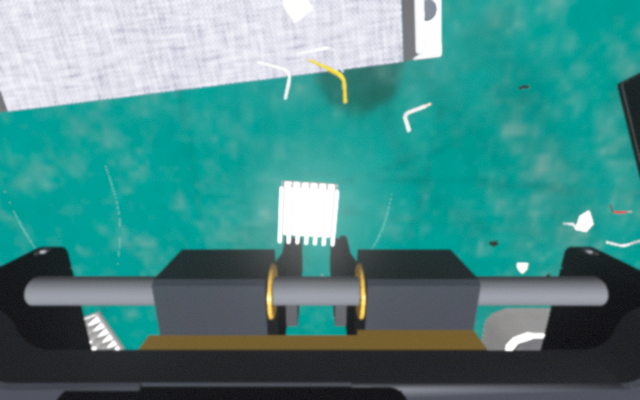

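Sink_c is squared up against the fingertips at (308,213), with the mat and open side straight ahead. I'll keep pushing.

Request:
drive_tool(
  increments=[
    {"dp": [0.006, 0, 0], "rot": [0, 0, 0]},
    {"dp": [0.013, -0.001, 0], "rot": [0, 0, 0]},
    {"dp": [0.02, -0.001, 0], "rot": [0, 0, 0]},
    {"dp": [0.027, -0.001, 0], "rot": [0, 0, 0]},
    {"dp": [0.034, -0.002, 0], "rot": [0, 0, 0]},
    {"dp": [0.041, -0.002, 0], "rot": [0, 0, 0]},
    {"dp": [0.048, -0.002, 0], "rot": [0, 0, 0]},
    {"dp": [0.055, -0.003, 0], "rot": [0, 0, 0]},
    {"dp": [0.062, -0.003, 0], "rot": [0, 0, 0]},
    {"dp": [0.069, -0.003, 0], "rot": [0, 0, 0]},
    {"dp": [0.076, -0.003, 0], "rot": [0, 0, 0]},
    {"dp": [0.083, -0.004, 0], "rot": [0, 0, 0]},
    {"dp": [0.09, -0.004, 0], "rot": [0, 0, 0]},
    {"dp": [0.097, -0.004, 0], "rot": [0, 0, 0]},
    {"dp": [0.104, -0.005, 0], "rot": [0, 0, 0]},
    {"dp": [0.11, -0.005, 0], "rot": [0, 0, 0]},
    {"dp": [0.116, -0.005, 0], "rot": [0, 0, 0]},
    {"dp": [0.121, -0.005, 0], "rot": [0, 0, 0]},
    {"dp": [0.125, -0.006, 0], "rot": [0, 0, 0]},
    {"dp": [0.125, -0.006, 0], "rot": [0, 0, 0]},
  ],
)

```text
clock: 7.75
ee_pos: [551.5, 36.1, 5.5]
eef_rot: [-0.0, 0.707, 0.708, 0.0]
wrist_force: [-0.4, 0.2, 0.7]
width: 16.0
grasp_force: 0.0
```

Request:
drive_tool(
  increments=[
    {"dp": [-0.008, 0, 0], "rot": [0, 0, 0]},
    {"dp": [-0.025, 0, 0], "rot": [0, 0, 0]},
    {"dp": [-0.045, 0, -0.015], "rot": [0, 0, 0]},
    {"dp": [-0.075, 0, -0.04], "rot": [0, 0, 0]},
    {"dp": [-0.11, -0.002, -0.06], "rot": [0, 0, 0]},
    {"dp": [-0.15, -0.005, -0.07], "rot": [0, 0, 0]},
    {"dp": [-0.19, -0.007, -0.07], "rot": [0, 0, 0]},
    {"dp": [-0.23, -0.008, -0.07], "rot": [0, 0, 0]},
    {"dp": [-0.27, -0.009, -0.07], "rot": [0, 0, 0]},
    {"dp": [-0.31, -0.011, -0.07], "rot": [0, 0, 0]},
    {"dp": [-0.345, -0.012, -0.065], "rot": [0, 0, 0]},
    {"dp": [-0.363, -0.013, -0.055], "rot": [0, 0, 0]},
    {"dp": [-0.369, -0.013, -0.04], "rot": [0, 0, 0]},
    {"dp": [-0.369, -0.013, -0.02], "rot": [0, 0, 0]},
    {"dp": [-0.369, -0.013, -0.008], "rot": [0, 0, 0]},
    {"dp": [-0.369, -0.013, 0], "rot": [0, 0, 0]},
    {"dp": [-0.369, -0.013, 0], "rot": [0, 0, 0]},
    {"dp": [-0.369, -0.013, 0], "rot": [0, 0, 0]},
  ],
)

```text
clock: 9.55
ee_pos: [539.2, -333.4, 5.9]
eef_rot: [0.0, 0.707, 0.707, 0.0]
wrist_force: [1.1, -0.7, 0.5]
width: 15.8
grasp_force: 0.0
```

```bash
python3 - <<'E'
from h import *
d=get_image('top'); cv2.imwrite('pics/t2.png',d['color'][140:320,130:450].repeat(2,0).repeat(2,1))
for o in sinks(d,(170,160,420,300),225): print(*o)
E
```

```text
[275.4 271.5] 94.0 [419.9 -80.2] 13.0 121.0 46.4
[204.7 205.8] 287.5 [548.9  57.8] 60.0 42.0 58.5
[199.5 180.6] 251.5 [599.6  70. ] 117.0 12.0 6.8
```

View pics/t2.png

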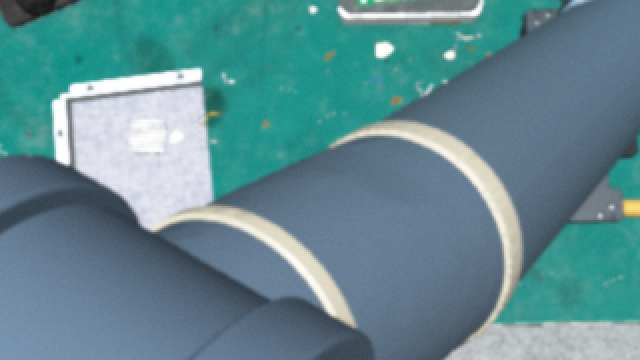

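Sink_c is inside the fence at about (548,58), with crop pixel (150,137). Next I'll push sink_b.

Request:
drive_tool(
  increments=[
    {"dp": [0.006, -0.001, 0], "rot": [0, 0, 0]},
    {"dp": [0.012, -0.001, 0], "rot": [0, 0, 0]},
    {"dp": [0.018, -0.002, 0], "rot": [0, 0, 0]},
    {"dp": [0.024, -0.003, 0], "rot": [0, 0, 0]},
    {"dp": [0.03, -0.003, 0], "rot": [0, 0, 0]},
    {"dp": [0.036, -0.004, 0], "rot": [0, 0, 0]},
    {"dp": [0.042, -0.005, 0], "rot": [0, 0, 0]},
    {"dp": [0.048, -0.005, 0], "rot": [0, 0, 0]},
    {"dp": [0.054, -0.006, 0], "rot": [0, 0, 0]},
    {"dp": [0.06, -0.007, 0], "rot": [0, 0, 0]},
    {"dp": [0.067, -0.008, 0], "rot": [0, 0, 0]},
    {"dp": [0.074, -0.008, 0], "rot": [0, 0, 0]},
    {"dp": [0.081, -0.009, 0], "rot": [0, 0, 0]},
    {"dp": [0.088, -0.01, 0], "rot": [0, 0, 0]},
    {"dp": [0.095, -0.011, 0], "rot": [0, 0, 0]},
    {"dp": [0.102, -0.012, 0], "rot": [0, 0, 0]},
    {"dp": [0.109, -0.012, 0], "rot": [0, 0, 0]},
    {"dp": [0.115, -0.013, 0], "rot": [0, 0, 0]},
    {"dp": [0.119, -0.014, 0], "rot": [0, 0, 0]},
    {"dp": [0.12, -0.014, 0], "rot": [0, 0, 0]},
  ],
)

```text
clock: 11.6
ee_pos: [524.7, -213.0, 5.5]
eef_rot: [-0.0, 0.707, 0.707, 0.0]
wrist_force: [-0.2, -0.2, 0.2]
width: 16.0
grasp_force: 0.1
```

```bash
python3 - <<'E'
from h import *
d=get_image('wrist'); cv2.imwrite('pics/w4.png',d['color'])
E
```

```text
(no output)
```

View pics/w4.png

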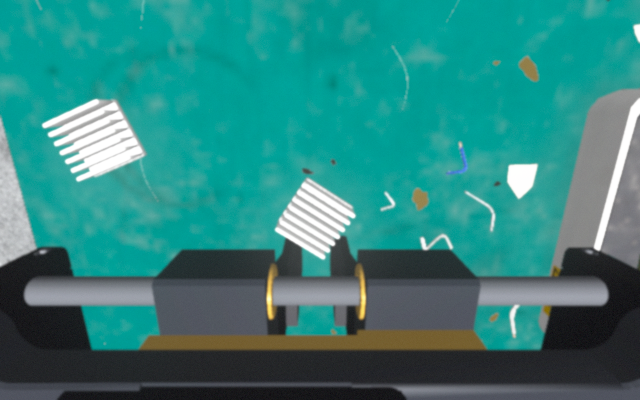

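Sink_b is nested corner-first in the fingertip gap at (315,218) and tracking well, so I'll carry on.

Request:
drive_tool(
  increments=[
    {"dp": [0.006, -0.001, 0], "rot": [0, 0, 0]},
    {"dp": [0.012, -0.001, 0], "rot": [0, 0, 0]},
    {"dp": [0.018, -0.002, 0], "rot": [0, 0, 0]},
    {"dp": [0.024, -0.003, 0], "rot": [0, 0, 0]},
    {"dp": [0.03, -0.003, 0], "rot": [0, 0, 0]},
    {"dp": [0.036, -0.004, 0], "rot": [0, 0, 0]},
    {"dp": [0.042, -0.005, 0], "rot": [0, 0, 0]},
    {"dp": [0.048, -0.005, 0], "rot": [0, 0, 0]},
    {"dp": [0.054, -0.006, 0], "rot": [0, 0, 0]},
    {"dp": [0.06, -0.007, 0], "rot": [0, 0, 0]},
    {"dp": [0.067, -0.008, 0], "rot": [0, 0, 0]},
    {"dp": [0.074, -0.008, 0], "rot": [0, 0, 0]},
    {"dp": [0.081, -0.009, 0], "rot": [0, 0, 0]},
    {"dp": [0.088, -0.01, 0], "rot": [0, 0, 0]},
    {"dp": [0.095, -0.011, 0], "rot": [0, 0, 0]},
    {"dp": [0.102, -0.012, 0], "rot": [0, 0, 0]},
    {"dp": [0.109, -0.012, 0], "rot": [0, 0, 0]},
    {"dp": [0.115, -0.013, 0], "rot": [0, 0, 0]},
    {"dp": [0.119, -0.014, 0], "rot": [0, 0, 0]},
    {"dp": [0.12, -0.014, 0], "rot": [0, 0, 0]},
  ],
)

```text
clock: 13.65
ee_pos: [510.6, -93.0, 5.5]
eef_rot: [-0.0, 0.707, 0.707, -0.0]
wrist_force: [-0.4, -0.2, 0.2]
width: 15.3
grasp_force: 0.1
```

Request:
drive_tool(
  increments=[
    {"dp": [0.006, -0.001, 0], "rot": [0, 0, 0]},
    {"dp": [0.012, -0.001, 0], "rot": [0, 0, 0]},
    {"dp": [0.018, -0.002, 0], "rot": [0, 0, 0]},
    {"dp": [0.024, -0.003, 0], "rot": [0, 0, 0]},
    {"dp": [0.03, -0.003, 0], "rot": [0, 0, 0]},
    {"dp": [0.036, -0.004, 0], "rot": [0, 0, 0]},
    {"dp": [0.042, -0.005, 0], "rot": [0, 0, 0]},
    {"dp": [0.048, -0.005, 0], "rot": [0, 0, 0]},
    {"dp": [0.054, -0.006, 0], "rot": [0, 0, 0]},
    {"dp": [0.06, -0.007, 0], "rot": [0, 0, 0]},
    {"dp": [0.067, -0.008, 0], "rot": [0, 0, 0]},
    {"dp": [0.074, -0.008, 0], "rot": [0, 0, 0]},
    {"dp": [0.081, -0.009, 0], "rot": [0, 0, 0]},
    {"dp": [0.088, -0.01, 0], "rot": [0, 0, 0]},
    {"dp": [0.095, -0.011, 0], "rot": [0, 0, 0]},
    {"dp": [0.102, -0.012, 0], "rot": [0, 0, 0]},
    {"dp": [0.109, -0.012, 0], "rot": [0, 0, 0]},
    {"dp": [0.115, -0.013, 0], "rot": [0, 0, 0]},
    {"dp": [0.121, -0.014, 0], "rot": [0, 0, 0]},
    {"dp": [0.122, -0.014, 0], "rot": [0, 0, 0]},
  ],
)

```text
clock: 15.65
ee_pos: [496.5, 29.3, 5.5]
eef_rot: [-0.0, 0.707, 0.708, 0.0]
wrist_force: [0.4, 0.1, -0.5]
width: 15.9
grasp_force: 0.0
```

Request:
drive_tool(
  increments=[
    {"dp": [-0.008, 0.001, 0], "rot": [0, 0, 0]},
    {"dp": [-0.025, 0.003, 0], "rot": [0, 0, 0]},
    {"dp": [-0.045, 0.003, -0.015], "rot": [0, 0, 0]},
    {"dp": [-0.065, 0, -0.04], "rot": [0, 0, 0]},
    {"dp": [-0.095, -0.01, -0.06], "rot": [0, 0, 0]},
    {"dp": [-0.13, -0.03, -0.07], "rot": [0, 0, 2]},
    {"dp": [-0.165, -0.055, -0.07], "rot": [0, 0, 4]},
    {"dp": [-0.195, -0.075, -0.07], "rot": [0, 0, 6]},
    {"dp": [-0.215, -0.085, -0.07], "rot": [0, 0, 8]},
    {"dp": [-0.226, -0.09, -0.065], "rot": [0, 0, 8.6]},
    {"dp": [-0.226, -0.09, -0.05], "rot": [0, 0, 8.6]},
    {"dp": [-0.226, -0.09, -0.035], "rot": [0, 0, 8.6]},
    {"dp": [-0.226, -0.09, -0.02], "rot": [0, 0, 8.6]},
    {"dp": [-0.226, -0.09, -0.008], "rot": [0, 0, 8.6]},
    {"dp": [-0.226, -0.09, 0], "rot": [0, 0, 8.6]},
    {"dp": [-0.226, -0.09, 0], "rot": [0, 0, 8.6]},
    {"dp": [-0.226, -0.09, 0], "rot": [0, 0, 8.6]},
  ],
)

```text
clock: 17.35
ee_pos: [406.9, -198.0, 5.7]
eef_rot: [0.0, 0.758, 0.652, 0.0]
wrist_force: [-0.1, 0.0, -0.1]
width: 15.4
grasp_force: 0.0
```

Request:
drive_tool(
  increments=[
    {"dp": [0.006, 0, 0], "rot": [0, 0, 0]},
    {"dp": [0.012, 0, 0], "rot": [0, 0, 0]},
    {"dp": [0.018, 0, 0], "rot": [0, 0, 0]},
    {"dp": [0.024, 0, 0], "rot": [0, 0, 0]},
    {"dp": [0.03, 0, 0], "rot": [0, 0, 0]},
    {"dp": [0.036, 0, 0], "rot": [0, 0, 0]},
    {"dp": [0.042, 0, 0], "rot": [0, 0, 0]},
    {"dp": [0.048, 0, 0], "rot": [0, 0, 0]},
    {"dp": [0.054, 0, 0], "rot": [0, 0, 0]},
    {"dp": [0.06, 0, 0], "rot": [0, 0, 0]},
    {"dp": [0.066, 0, 0], "rot": [0, 0, 0]},
    {"dp": [0.072, 0, 0], "rot": [0, 0, 0]},
    {"dp": [0.076, 0, 0], "rot": [0, 0, 0]},
    {"dp": [0.078, 0, 0], "rot": [0, 0, 0]},
    {"dp": [0.078, 0, 0], "rot": [0, 0, 0]},
  ],
)

```text
clock: 18.85
ee_pos: [418.5, -120.2, 5.5]
eef_rot: [-0.0, 0.758, 0.652, 0.0]
wrist_force: [-0.3, 0.1, 0.1]
width: 15.8
grasp_force: 0.0
```

```bash
python3 - <<'E'
from h import *
d=get_image('wrist'); cv2.imwrite('pics/w5.png',d['color'])
E
```

```text
(no output)
```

View pics/w5.png

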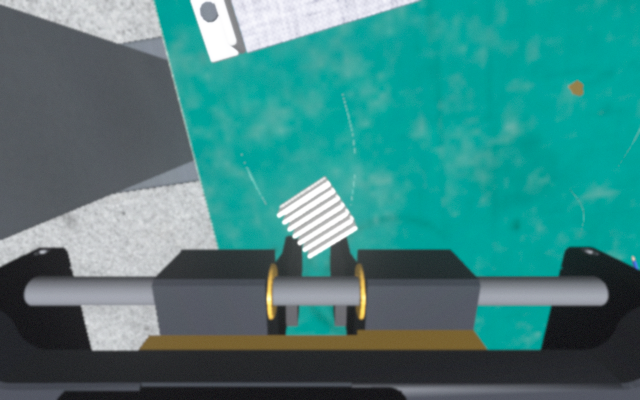

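Sink_a is nested in the gap at (317,218). The fence wall end at (240,50) is clear on the left. I'll keep pushing.

Request:
drive_tool(
  increments=[
    {"dp": [0.007, 0, 0], "rot": [0, 0, 0]},
    {"dp": [0.015, 0, 0], "rot": [0, 0, 0]},
    {"dp": [0.023, 0, 0], "rot": [0, 0, 0]},
    {"dp": [0.031, 0, 0], "rot": [0, 0, 0]},
    {"dp": [0.039, 0, 0], "rot": [0, 0, 0]},
    {"dp": [0.047, 0, 0], "rot": [0, 0, 0]},
    {"dp": [0.055, 0, 0], "rot": [0, 0, 0]},
    {"dp": [0.063, 0, 0], "rot": [0, 0, 0]},
    {"dp": [0.071, 0, 0], "rot": [0, 0, 0]},
    {"dp": [0.079, 0, 0], "rot": [0, 0, 0]},
    {"dp": [0.087, 0, 0], "rot": [0, 0, 0]},
    {"dp": [0.095, 0, 0], "rot": [0, 0, 0]},
    {"dp": [0.103, 0, 0], "rot": [0, 0, 0]},
    {"dp": [0.111, 0, 0], "rot": [0, 0, 0]},
    {"dp": [0.119, 0, 0], "rot": [0, 0, 0]},
    {"dp": [0.127, 0, 0], "rot": [0, 0, 0]},
    {"dp": [0.135, 0, 0], "rot": [0, 0, 0]},
    {"dp": [0.142, 0, 0], "rot": [0, 0, 0]},
    {"dp": [0.147, 0, 0], "rot": [0, 0, 0]},
    {"dp": [0.148, 0, 0], "rot": [0, 0, 0]},
  ],
)

```text
clock: 20.9
ee_pos: [440.6, 26.5, 5.5]
eef_rot: [-0.0, 0.758, 0.653, 0.0]
wrist_force: [0.1, -0.3, 0.7]
width: 15.5
grasp_force: 0.0
```

Request:
drive_tool(
  increments=[
    {"dp": [-0.008, 0, 0], "rot": [0, 0, 0]},
    {"dp": [-0.025, 0, 0], "rot": [0, 0, 0]},
    {"dp": [-0.045, 0, -0.015], "rot": [0, 0, 0]},
    {"dp": [-0.065, 0.01, -0.045], "rot": [0, 0, 0]},
    {"dp": [-0.09, 0.03, -0.08], "rot": [0, 0, 0]},
    {"dp": [-0.125, 0.05, -0.11], "rot": [0, 0, 0]},
    {"dp": [-0.165, 0.07, -0.13], "rot": [0, 0, 0]},
    {"dp": [-0.205, 0.09, -0.15], "rot": [0, 0, 0]},
    {"dp": [-0.245, 0.1, -0.17], "rot": [0, 0, 0]},
    {"dp": [-0.285, 0.11, -0.185], "rot": [0, 0, 0]},
    {"dp": [-0.325, 0.115, -0.195], "rot": [0, 0, 0]},
    {"dp": [-0.365, 0.12, -0.2], "rot": [0, 0, 0]},
    {"dp": [-0.405, 0.12, -0.2], "rot": [0, 0, 0]},
    {"dp": [-0.445, 0.12, -0.2], "rot": [0, 0, 0]},
    {"dp": [-0.48, 0.12, -0.2], "rot": [0, 0, 0]},
    {"dp": [-0.5, 0.12, -0.2], "rot": [0, 0, 0]},
    {"dp": [-0.5, 0.12, -0.2], "rot": [0, 0, 0]},
    {"dp": [-0.5, 0.12, -0.2], "rot": [0, 0, 0]},
  ],
)

```text
clock: 22.7
ee_pos: [483.5, -486.7, 205.0]
eef_rot: [-0.001, 0.759, 0.652, 0.0]
wrist_force: [-0.2, 0.9, -0.1]
width: 15.9
grasp_force: 0.0
```

```bash
python3 - <<'E'
from h import *
d=get_image('top'); cv2.imwrite('pics/t3.png',cv2.resize(d['color'][150:320,130:330],None,fx=3.5,fy=3.5,interpolation=cv2.INTER_CUBIC))
for o in sinks(d,(170,190,236,285),232): print(*o)
print(read_state()['clock'])
E
```

```text
[207.6 260.6] 193.5 [442.5  48.2] 31.0 29.0 22.8
[203. 210.] 90.0 [540.5  60.7] 31.0 20.0 89.1
22.75
```

View pics/t3.png

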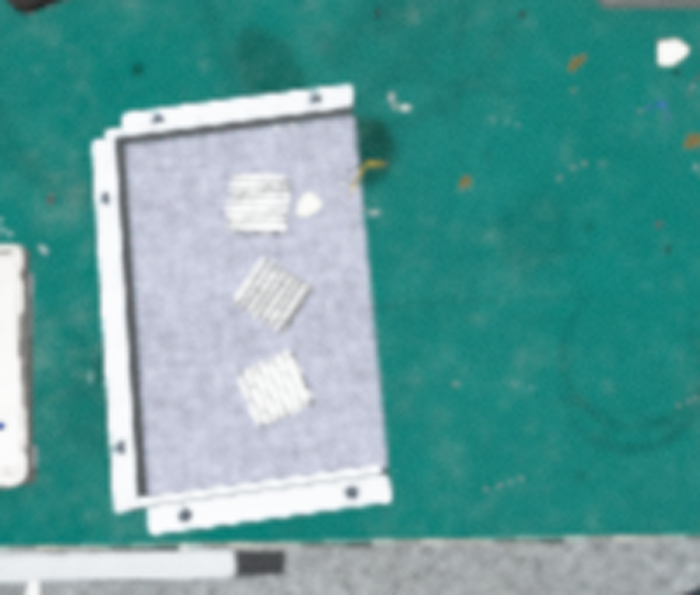

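All three sinks lie flat inside the fence, at crop pixels (259,203), (272,294) and (274,388), well within the open edge. The bystanders weren't touched and the arm is clear.

```bash
python3 -c "
from workcell import *
print(sign_off())"
```

```text
the job is handed in; nothing more can be done
None
```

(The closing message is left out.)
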